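# Ready the stereo microscope for its camera

### The arm

A 6-joint arm with a two-finger parallel gripper is mounted at the origin on the work surface. World frame = base frame: x ahead of the robot, y to its left, z up, the work surface at z = 0. Lengths are in m, angles in degrees, forces in N, time in s.
With the tool pointing down it reaches from about 0.35 to 0.875 m from the base axis. Payload 4.2 kg.
Tool frame: the origin (TCP) lies midway between the tips of the shut fingers; the grasp point (between the pads) lies 19 mm behind it; z points along the fingers, y is the line along which they close (so a half turn about z gives the same grasp; the last joint's range is limited). The gripper opens to 87 mm and grips with 3 to 60 N. Pads are 19 mm wide; open, the fingers measure 117 mm over their backs; the gripper's body (75 mm by 190 mm) begins 51 mm behind the grasp point.
Start: joints at [78.816, 22.042, 0.453, 0, -68.411, -14.817], TCP at [0.274, 0.562, 0.223] pointing down, gripper open.
Joint ranges: [-179.83, 179.83], [-69.29, 118.12], [-61.27, 80.66], [-181.25, 117.63], [-171.15, -9.14], [-177.46, 177.46]. Speed limits (degrees/s): [159.86, 159.86, 180, 180, 180, 180].

### API

Orientations are given as [roll, pitch, yaw] about the fixed x, y, z axes, in that order (R = Rz(yaw) Ry(pitch) Rx(roll)).
In Python, from workcell import env gives the robot as it stands. The module is installed in compiled form; this text tells all that it offers. Calls block until the motion is done:
- env.goto(position, orientation): joint-space move of the TCP to a pose.
- env.move_straight(position, rotation=None, rate=0.15, force_limit=None): straight line of the TCP; rotation=None keeps the orientation; rate is the mean speed in m/s. With force_limit (N) it stops when the force on the tool has changed by that much, and returns True; else False.
- env.set_joints(angles): joint-space move.
- env.gripper_to(opening, grasp_force=None): opening from 0.0 (shut) to 1.0 (fully open); grasp_force is the grip in N (None keeps the last); returns when the fingers have stopped.
- env.dwell(seconds).
- env.inverse_kinematics(position, orientation): joint angles nearest the present ones, or None.
- env.read_state(): the state.
- env.grab_frame(name): name is "scene" or "top" or "wrist"; returns a dict with "image" (400x640x3 uint8, blue, green, red), "fx", "fy", "cx", "cy" (pixels), "D" ([k1, k2, p1, p2, k3] as OpenCV has them; the pictures are not rectified), "position" and "orientation" of the camera in the world. Camera axes: x right, y up, looking along -z (the intrinsics and any distortion apply to the point x, -y, -z); pixel columns grow to the right and rows downward; lengths in m; the calibration is good to about 2 mm. A picture is of the moment at which its call begins. There is no depth.
A pose or a line that the arm cannot do raises env.Unreachable and nothing moves.
- env.close_job(): hands the job in; it is judged then, once.
Trained networks look in a picture, given as the dict that the camera call returned (one of the last four; its "shot" number tells which), for a name from the list of things; names that differ only in an ending like _2 or _b are one class to them, and where a whole thing is asked for, a point or a joint stands for the part that bears it (a point fixed in the world has none). Each returns a list of dicts, best first, with "score" (0 to 1); they miss things now and then, are a little off and sometimes report something else, mostly with a low value. They report only what shows in the picture. A call takes as long as a camera call. They do not tell look-alikes from the thing itself.
- env.search_frame(picture, thing): "xyz" ([x, y, z] in m, in world coordinates, good to about 4 mm: the middle of the surface that is visible of it).
- env.trace(picture, thing): "mask" (400x640 bool, what is visible of it).
The state is a dict: "clock": time; "joint_positions": joint angles; "qvel": joint speeds; "joint_torque": joint torques, N m; "position": TCP position; "tool_rot": TCP orientation; "force": force on the tool from outside, world axes, zero at the start; "wrist_torque": the same for the moment, N m; "opening": opening from 0.0 (shut) to 1.0 (fully open); "finger_force": force on a finger pad.
Only numpy, scipy, OpenCV 4.12 (cv2) and the standard library are available. Lean on these libraries where they do the work, as an engineer would, in place of code of your own. Each camera call takes 0.05 s, during which the arm holds its last target. There are 200 camera calls.

### The job

Get the stereo microscope ready for its camera: pull the black dust cap off the camera port and set it down in the steel tray, open side down, and draw the light-path rod on the side of the head out past its middle click, all the way to its end stop. The microscope only stands on its rubber feet: do not shift or tip it, and leave everything else where it is.

Things in the scene. Friction and masses are not known exactly. Their poses are not given: they have to be found in the camera images.
- microscope: White stereo microscope, 4 kg, standing loose on rubber feet; a level pull of about 18 N or more on its rod tips or slides it. Origin on the table under the lens, z up, -x its front (eyepiece side), +x its rear. Base plate x -100 to 180 mm, y +-120 mm, top at z 30 mm. The rod comes out of the head on its -y side, the camera port stands on the head's top.
- head (a point): Top of the head block, on the optical axis: x 0, y 0, z 240 mm in the microscope's frame. Block x -45 to 50, y +-45, z 185 to 240 mm. In front of it two eyepieces slant up 45 degrees, x -50 to -130 mm, 105 mm across in all, to z 305 mm. Below it a round body of radius 42 mm (holder ring 51 mm, z 140 to 168) with zoom knobs to y +-56 mm at z 113 to 139 mm.
- pole_top (a point): Top of the steel pole (radius 16 mm) at the microscope's rear: x 135, y 0, z 280 mm in its frame. Focus knobs stick out of the block on the pole to y +-68 mm at z 142 to 188 mm.
- camera_port (a point): Centre of the top of the camera port: an upright tube 37 mm across and 32 mm high on top of the head block, at x 20, y 0, z 272 mm in the microscope's frame.
- dust_cap: Black round dust cap with grey rings, 54 mm outside diameter, 34 mm high, about 50 g, open below, pushed over the camera port. Origin at the centre of its open lower rim (4 mm above the head block when on), z up through its closed top. Sprung balls in the port hold it by its inner lip: a straight pull up of 8 to 15 N frees it within 5 mm; it is clear of the port after 30 mm.
- light_rod: Light-path rod, 10 mm steel with a black ribbed knob: a cylinder 20 mm in diameter, 28 mm long, axis along the microscope's y. Origin at the knob's centre, at x 15, z 210 mm in the microscope's frame; y there is -72 mm with the rod fully in and falls as it is drawn out. It starts 0 to 9 mm out. The port stands close above, so a gripper should lean its body out to -y.
- bushing: Steel bushing of the rod in the head's side, radius 9 mm, 8 mm long, origin at its outer face: x 15, y -53, z 210 mm in the microscope's frame. The rod runs with 2 to 3 N. The middle click, 10 to 24 mm out, resists with 8 to 13 N and gives way; from 34 mm it runs light to a hard stop hidden behind the bushing, 38 to 52 mm out, each time elsewhere: feel for it. The rod stays where left.
- tray: Steel instrument tray, fixed, 210 (x) x 150 (y) x 18 mm high, walls and floor 3 mm thick. Origin at the centre of its underside. The half towards its -x is empty; two eyepieces stand in the +x half.
- eyepiece0: Spare eyepiece standing in the tray near its +x end, at tray x 72, y 35 mm; 36 mm in diameter, 50 mm high, origin at the centre of its foot. Leave alone.
- eyepiece1: Second spare eyepiece, the same, at tray x 72, y -35 mm. Leave alone.
- slide_box: Open dark grey box of glass slides, 210 (x) x 150 (y) x 30 mm, 0.9 kg, origin at the centre of its underside. It stands on the other side of the microscope from the tray. Leave alone.
- petri: Clear lidded dish, 92 mm across, 16 mm high, on the microscope's base under the lens; origin at the centre of its underside. Leave alone.
- camera: Silver microscope camera, 62 x 62 x 84 mm, standing on the table beside the microscope's rear, origin at the centre of its foot. Leave alone.
- mouse: Black computer mouse, 100 x 60 x 30 mm, on a round blue mat far to the left; origin at the centre of its underside. Leave alone.
- jar: Glass specimen jar with blue cap, 64 mm across, 85 mm high, standing beside the microscope's rear, on the other side from the camera; origin at the centre of its underside. Leave alone.
Things that resemble listed ones, but are neither listed nor needed, are in the scene too. What is meant by the dust_cap is not pink or red, and is the smaller of those in its own colour.

How it is judged (in metres and radians):
On the way:
1. the rod is drawn out until it bears on its end stop (2 N or more for 0.1 s) (contact force between light_rod and bushing above 2 N), for 0.1 s.
At the end, for the whole second after the job is handed in: The rod, having been drawn against its end stop, is left out there (knob centre beyond y -108 mm in the microscope's frame, 36 mm or more out) and the dust cap rests flat on the tray's floor, open side down (within 5 mm of the floor and 0.15 rad of level), at rest (y of light_rod in the frame of microscope below -0.108 m and x of dust_cap in the frame of tray between -0.09 and 0.09 m and y of dust_cap in the frame of tray between -0.06 and 0.06 m and z of dust_cap in the frame of tray below 0.008 m and angle between dust_cap's own z axis and vertical below 0.15 rad and linear speed of each of dust_cap, microscope below 0.02 m/s); the robot touches nothing.
It fails at once if the microscope is shifted by more than 4 mm (distance of microscope from where it was at the start of the episode above 0.004 m).
It fails at once if the microscope is tipped by more than 0.02 rad (a foot lifted 4 mm) (angle between microscope's own z axis and vertical above 0.02 rad).
It fails at once if a bystander is moved by more than 15 mm (distance of any of eyepiece0, eyepiece1, slide_box, petri, camera, mouse, jar from where it was at the start of the episode above 0.015 m).
It fails at once if an eyepiece, the jar or the camera is knocked over (angle between any of eyepiece0, eyepiece1, jar, camera's own z axis and vertical above 0.5 rad).
It also fails if it takes over 67 s, if anything falls off the work surface, if the arm or the gripper's body presses on something with over 40 N, if the wrist force passes 120 N, or if a joint passes its speed limit or range.

## Working session

There is one attempt and no reset: what is moved stays moved. The work goes in short steps, each a Python script; the robot and the scene stay as the last script left them, time stands still between calls to the robot, and variables do not carry over. Pictures are saved under pics/ and viewed, at most 10 in all, crops included, and the job is handed in when it is done.

```bash
mkdir -p pics; python3 - <<'E'
from workcell import env
import cv2,numpy as np
s=env.read_state();print({k:np.round(v,3).tolist() for k,v in s.items()})
for n in("scene","top"):
    f=env.grab_frame(n);cv2.imwrite(f"pics/{n}0.png",f["image"])
    print(n,f["fx"],f["cx"],f["cy"],f["D"],np.round(f["position"],3),np.round(f["orientation"],2))
    for t in("microscope","head","pole_top","camera_port","dust_cap","light_rod","bushing","tray","eyepiece0","slide_box","petri","camera","jar"):
        print(t,[(round(d["score"],2),np.round(d["xyz"],3).tolist()) for d in env.search_frame(f,t)[:4]])
E
```

```text
{'clock': 0.0, 'joint_positions': [78.817, 22.09, 0.38, -0.03, -68.41, -14.816], 'qvel': [-0.014, 0.043, -0.081, -0.054, -0.023, 0.019], 'joint_torque': [-0.0, -39.066, 18.74, 4.22, 0.011, -0.0], 'position': [0.274, 0.561, 0.221], 'tool_rot': [179.877, -0.003, -26.011], 'force': [0.155, 0.959, -0.726], 'wrist_torque': [0.035, 0.027, -0.008], 'finger_force': 0.0, 'opening': 1.002}
scene 372.340288279295 312.567291313604 204.59590171361467 [-0.00273286  0.          0.          0.          0.        ] [1.258 0.895 0.955] [ 54.96   0.51 137.2 ]
microscope [(0.87, [0.631, 0.061, 0.099])]
head [(0.7, [0.633, 0.06, 0.094])]
pole_top [(0.89, [0.631, 0.056, 0.099])]
camera_port [(0.62, [0.635, 0.059, 0.098])]
dust_cap [(0.79, [0.37, 0.113, 0.046]), (0.56, [0.389, -0.009, 0.041]), (0.49, [0.601, 0.042, 0.279])]
light_rod []
bushing [(0.27, [0.635, 0.058, 0.1])]
tray [(0.79, [0.494, 0.331, 0.003]), (0.33, [0.514, 0.607, 0.029])]
eyepiece0 [(0.68, [0.587, 0.296, 0.047]), (0.44, [0.59, 0.366, 0.046])]
slide_box [(0.6, [0.488, -0.355, 0.022])]
petri [(0.76, [0.588, 0.041, 0.05])]
camera [(0.77, [0.728, 0.302, 0.056])]
jar [(0.67, [0.725, -0.302, 0.054])]
top 464.57940548356163 320.4075366470106 192.16543748447805 [-0.0480765  0.         0.         0.         0.       ] [0.346 0.125 1.645] [  7.77  -0.83 -91.5 ]
microscope [(0.7, [0.701, -0.314, 0.086]), (0.65, [0.594, 0.036, 0.03])]
head [(0.75, [0.597, 0.037, 0.03])]
pole_top [(0.56, [0.595, 0.035, 0.029])]
camera_port [(0.95, [0.595, 0.034, 0.031]), (0.64, [0.702, 0.282, 0.064])]
dust_cap [(0.9, [0.357, 0.096, 0.043]), (0.72, [0.589, 0.031, 0.273]), (0.69, [0.558, -0.179, 0.037]), (0.55, [0.374, -0.024, 0.043])]
light_rod [(0.63, [0.577, -0.044, 0.22])]
bushing []
tray [(0.63, [0.498, 0.328, 0.008])]
eyepiece0 []
slide_box [(0.91, [0.48, -0.339, 0.011])]
petri []
camera [(0.82, [0.702, 0.285, 0.063])]
jar [(0.68, [0.701, -0.312, 0.085])]
```

View both.

View pics/scene0.png

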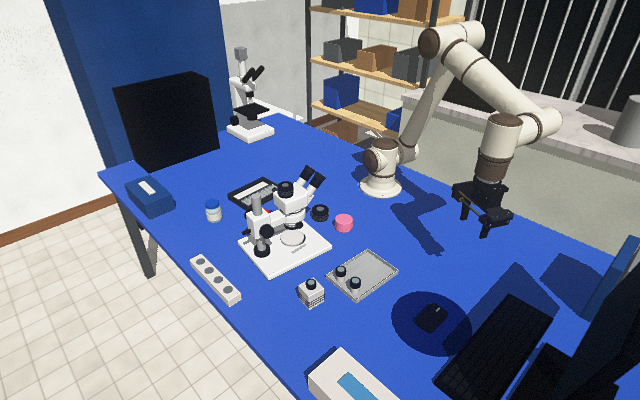

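View pics/top0.png

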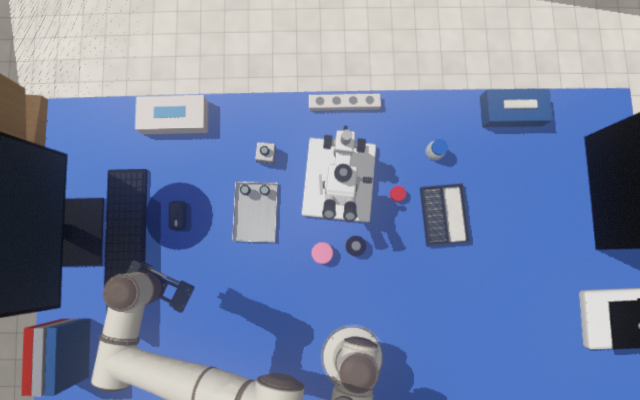

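The top view shows the microscope, its base corners near (311,139), (376,144), (371,221) and (304,216). It could be confused for the dust cap in four places: black on the port (343,173), a black one on the table (355,245), pink (322,253) and red (398,194). I choose the black one on the port; the close crop and size check come next. The rod knob is at (367,180).

```bash
cat > h.py <<'E'
from workcell import env
import cv2,numpy as np
from scipy.spatial.transform import Rotation as R
from scipy.optimize import least_squares
def rot(f): return R.from_euler('xyz',f["orientation"],degrees=True).as_matrix()
def K(f): return np.array([[f["fx"],0,f["cx"]],[0,f["fy"],f["cy"]],[0,0,1.]])
def proj(f,P):
    c=(np.atleast_2d(P)-f["position"])@rot(f)*[1,-1,-1]
    return cv2.projectPoints(c,np.zeros(3),np.zeros(3),K(f),np.array(f["D"],float))[0][:,0]
def ray(f,px):
    u=cv2.undistortPoints(np.array([[px]],float),K(f),np.array(f["D"],float))[0,0]
    return rot(f)@np.array([u[0],-u[1],-1])
def onz(f,px,z):
    d=ray(f,px);p=np.array(f["position"]);return p+d*(z-p[2])/d[2]
def S(pose,pts):  # microscope -> world
    a=pose[2];M=np.array([[np.cos(a),-np.sin(a),0],[np.sin(a),np.cos(a),0],[0,0,1]])
    return np.atleast_2d(pts)@M.T+[pose[0],pose[1],0]
def rob(y):return R.from_matrix(y).as_euler('xyz',degrees=True)
E
python3 - <<'E'
from h import *
T=env.grab_frame("top");C=env.grab_frame("scene")
for d in env.trace(T,"dust_cap")[:5]:
    m=d["mask"];v,u=np.nonzero(m)
    c=(u.mean(),v.mean())
    print("cap",round(d["score"],2),np.round(c,1),"area",m.sum(),"diam px",np.sqrt(4*m.sum()/np.pi).round(1),"z.278",onz(T,c,.278).round(3),"z.034",onz(T,c,.034).round(3))
for px in((311,139),(376,144),(371,221),(304,216)):print(onz(T,px,.03).round(3))
c=cv2.resize(T["image"][120:270,285:445],None,fx=5,fy=4*1.25)[:, :]
a=cv2.resize(T["image"][128:228,295:405],None,fx=5,fy=5,interpolation=cv2.INTER_CUBIC)
cv2.imwrite("pics/crop1.png",a)
s=C["image"][165:285,230:340];cv2.imwrite("pics/crop2.png",cv2.resize(s,None,fx=5,fy=5,interpolation=cv2.INTER_CUBIC))
d=env.trace(T,"tray")[0]["mask"];r=cv2.minAreaRect(np.argwhere(d)[:,::-1].astype(np.float32))
print("tray",[onz(T,p,.018).round(3).tolist() for p in cv2.boxPoints(r)],onz(T,r[0],.018).round(3))
E
```

```text
cap 0.85 [342.5 173.1] area 301 diam px 19.6 z.278 [0.588 0.033 0.278] z.034 [0.631 0.016 0.034]
cap 0.75 [321.9 253.2] area 357 diam px 21.3 z.278 [0.352 0.1   0.278] z.034 [0.353 0.096 0.034]
cap 0.6 [397.7 193.6] area 193 diam px 15.7 z.278 [ 0.522 -0.13   0.278] z.034 [ 0.553 -0.175  0.034]
cap 0.57 [355.4 245.9] area 313 diam px 20.0 z.278 [0.371 0.002 0.278] z.034 [ 0.375 -0.02   0.034]
[0.758 0.124 0.03 ]
[ 0.734 -0.107  0.03 ]
[ 0.46  -0.078  0.03 ]
[0.483 0.155 0.03 ]
tray [[0.403, 0.409, 0.018], [0.616, 0.4, 0.018], [0.606, 0.246, 0.018], [0.394, 0.258, 0.018]] [0.504 0.328 0.018]
```

View pics/crop1.png

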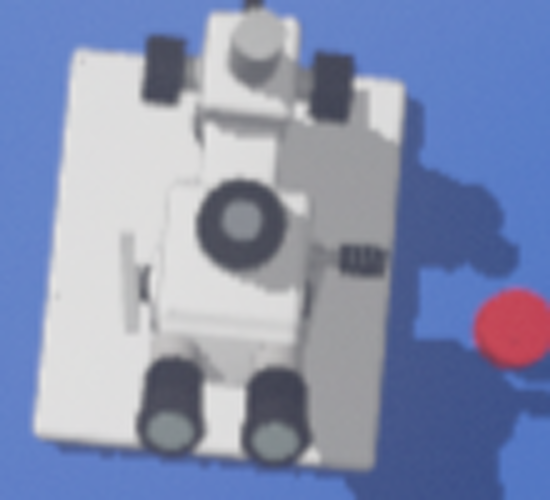

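View pics/crop2.png

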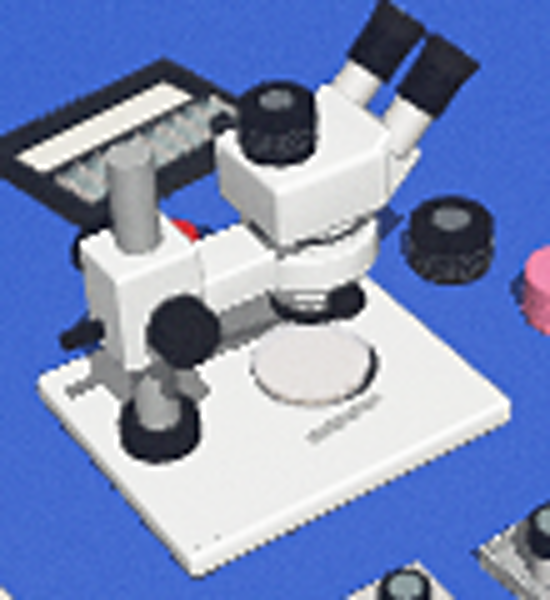

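The crop confirms the cap on the port at top px (342.5,173): it is black with grey rings, and about 57 mm across against about 69 mm for the black one on the table. Next I fit the microscope pose and move above the cap for a wrist view.

```bash
python3 - <<'E'
from h import *
T=env.grab_frame("top");C=env.grab_frame("scene")
P=np.array([[180,120,30],[180,-120,30],[-100,-120,30],[-100,120,30],[20,0,270]])/1e3
tu=np.array([[310,137.6],[376,144],[369.4,222],[301.6,215.4],[342.5,173.1]])
ci=[0,3,1];cu=np.array([[269.3,277.5],[332,246],[237.6,241]])
res=lambda p:np.r_[(proj(T,S(p,P))-tu).ravel(),(proj(C,S(p,P[ci]))-cu).ravel()]
r=least_squares(res,[.589,.028,-.1]);p=r.x
print(p,np.degrees(p[2]),np.round(r.fun.reshape(-1,2),1).tolist())
np.save("pose.npy",p)
for n,t in (("knob y-72",[15,-72,210]),("cap",[20,0,261])):print(n,S(p,np.array(t)/1e3))
for d in env.trace(T,"light_rod")[:2]:
    v,u=np.nonzero(d["mask"]);c=(u.mean(),v.mean());w=onz(T,c,.213);print("rod",d["score"],c,w, (S([0,0,-p[2]],w-[p[0],p[1],0])))
c=S(p,[.02,0,0])[0]
for z in (.36,.42):
  for y in (0,180):
    print(z,y,env.inverse_kinematics([c[0],c[1],z],[180,0,np.degrees(p[2])+y]))
a=p[2];M=R.from_euler('z',a).as_matrix()
for sgn in(1,-1):
  for tilt in(30,45,60,90):
    zt=M@[0,np.sin(np.radians(tilt)),-np.cos(np.radians(tilt))];yt=M@[sgn,0,0];o=rob(np.c_[np.cross(yt,zt),yt,zt])
    k=S(p,[.015,-.115,.21])[0]+zt*.019
    print(sgn,tilt,np.round(o,1),env.inverse_kinematics(k,o))
E
```

```text
[ 0.57128552  0.03420415 -0.12298421] -7.046476434092806 [[-1.0, -0.4], [-0.1, -0.2], [0.1, -0.2], [-0.7, -0.3], [0.1, -0.6], [-0.5, -0.9], [1.4, -1.7], [-0.5, -1.5]]
knob y-72 [[ 0.57733967 -0.03909214  0.21      ]]
cap [[0.59113446 0.03175067 0.261     ]]
0.36 0 [ 1.87350945e+01  1.53981649e+01  1.01256687e+01  2.54444375e-14
 -8.47275037e+01  6.42184291e+01]
0.36 180 [ 1.87350945e+01  1.53981649e+01  1.01256687e+01 -2.54444375e-14
 -8.47275037e+01 -1.15781571e+02]
0.42 0 [ 1.87350945e+01  1.52649223e+01  1.81040260e+01  2.54444375e-14
 -9.28391036e+01  6.42184291e+01]
0.42 180 [ 1.87350945e+01  1.52649223e+01  1.81040260e+01 -2.54444375e-14
 -9.28391036e+01 -1.15781571e+02]
1 30 [180. -30.  83.] [  -8.85698025   22.40678144    2.19455452  -31.41774105  -73.47783524
 -168.05507237]
1 45 [180. -45.  83.] [ -16.77210353   26.31481836    5.70779869  -44.71528822  -82.12213157
 -158.64682047]
1 60 [180. -60.  83.] [ -23.22287681   31.26482906    7.82976072  -56.29947622  -91.29006358
 -151.8128187 ]
1 90 [-97. -90.   0.] [ -30.98281944   42.99691341    9.15204169  -76.11336926 -109.69245858
 -143.73344292]
-1 30 [-180.   30.  -97.] [ -8.85698025  22.40678144   2.19455452 -31.41774105 -73.47783524
  11.94492763]
-1 45 [-180.   45.  -97.] [-16.77210353  26.31481836   5.70779869 -44.71528822 -82.12213157
  21.35317953]
-1 60 [-180.   60.  -97.] [-23.22287681  31.26482906   7.82976072 -56.29947622 -91.29006358
  28.1871813 ]
-1 90 [-83.  90.   0.] [ -30.98281944   42.99691341    9.15204169  -76.11336926 -109.69245858
   36.26655708]<sys>:0: UserWarning: Gimbal lock detected. Setting third angle to zero since it is not possible to uniquely determine all angles.
```

```bash
python3 - <<'E'
from h import *
p=np.load("pose.npy");yaw=np.degrees(p[2]);c=S(p,[.02,0,0])[0]
env.move_straight([.274,.561,.40],rate=.25)
env.goto([c[0],c[1],.40],[180,0,yaw]);env.dwell(.2)
s=env.read_state();print(s["clock"],s["position"],s["force"])
f=env.grab_frame("wrist");cv2.imwrite("pics/w1.png",f["image"])
print(f["fx"],f["D"],f["position"],f["orientation"],proj(f,S(p,np.array([[20,0,278],[15,-80,210]])/1e3)))
for t in("dust_cap","light_rod","head"):
  for d in env.trace(f,t)[:3]:
    v,u=np.nonzero(d["mask"]);(q,rad)=cv2.minEnclosingCircle(np.c_[u,v].astype(np.float32))
    print(t,d["score"],u.mean(),v.mean(),"enc",q,rad,onz(f,q,.278))
E
```

```text
5.0167 [0.59113634 0.03239123 0.39991037] [ 0.02225597 -0.00941667  0.26192766]
295.43110156423154 [0.01075601 0.         0.         0.         0.        ] [0.67565041 0.02133028 0.56280556] [-1.78086965e+01  1.11654142e-02 -9.69385159e+01] [[319.83540202 189.54160806]
 [384.90737123 177.71189101]]
dust_cap 0.98 435.8312570781427 152.41902604756513 enc (435.6714172363281, 152.5) 17.678611755371094 [ 0.61466543 -0.08377955  0.278     ]
dust_cap 0.76 320.776132035548 182.73296656792212 enc (320.05352783203125, 182.43507385253906) 28.300933837890625 [0.59845711 0.03063956 0.278     ]
dust_cap 0.76 314.2233676975945 262.11340206185565 enc (314.0, 261.0) 14.560319900512695 [0.51124922 0.04788368 0.278     ]
light_rod 0.96 383.63527054108215 174.90380761523045 enc (382.23529052734375, 175.0) 17.49454116821289 [ 0.59858379 -0.0313814   0.278     ]
head 0.9 321.3102661287036 140.31511594734482 enc (322.07574462890625, 162.1049041748047) 147.13717651367188 [0.61863401 0.02619705 0.278     ]
```

View pics/w1.png

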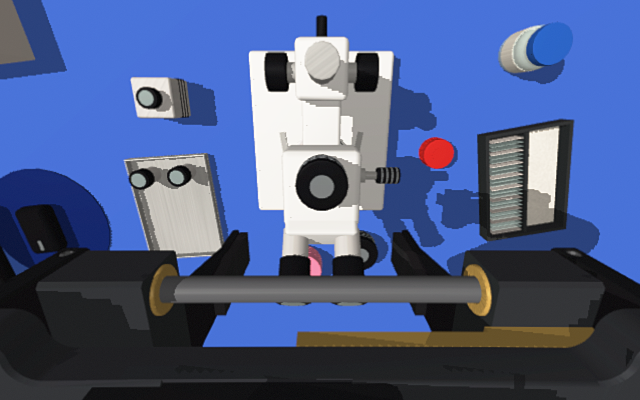

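The wrist view shows the cap on the port at (321,186), clear of the fingers, with the knob at (384,175), the tray's empty half at (185,215) and the red cap at (436,153), which is not the one I want. The cap and knob both suggest the fit is about 3 mm short in x. I'll correct that, descend and grip gently first.

```bash
python3 - <<'E'
from h import *
p=np.load("pose.npy");p[:2]+=[.0028,-.0008];np.save("pose2.npy",p)
c=S(p,[.02,0,0])[0];yv=S([0,0,p[2]],[0,1,0])[0]
env.move_straight([c[0],c[1],.29],rate=.2)
print("hit",env.move_straight([c[0],c[1],.249],rate=.08,force_limit=5))
f0=env.read_state()["force"]
env.gripper_to(0.0,grasp_force=4);env.dwell(.15)
for i in range(5):
    s=env.read_state();fy=(s["force"]-f0)@yv
    print(s["clock"],s["position"].round(4),"open",s["opening"]*87,"fy",fy.round(2),(s["force"]-f0).round(2),s["finger_force"])
    if abs(fy)<1: break
    env.move_straight(s["position"]+yv*np.sign(fy)*.0008,rate=.02)
E
```

```text
hit False
7.3917 [0.5939 0.0309 0.2491] open 53.99822394597103 fy 0.65 [-1.25  0.81  1.14] 4.000007733761777
```

```bash
python3 - <<'E'
from h import *
p=np.load("pose2.npy")
f0=env.read_state()["force"]
env.gripper_to(0.0,grasp_force=40);env.dwell(.1)
s=env.read_state();print(s["opening"]*87,(s["force"]-f0).round(2),s["finger_force"],s["position"].round(4))
q=s["position"]
for dz in (.002,.004,.006,.01):
    env.move_straight(q+[0,0,dz],rate=.02);print(dz,(env.read_state()["force"]-f0).round(1))
env.move_straight(q+[0,0,.12],rate=.1);env.dwell(.2)
s=env.read_state();print(s["clock"],s["opening"]*87,s["finger_force"],(s["force"]-f0).round(2))
f=env.grab_frame("scene");cv2.imwrite("pics/s2.png",cv2.resize(f["image"][140:340,220:430],None,fx=2.5,fy=2.5))
T=env.grab_frame("top")
for d in env.search_frame(T,"light_rod")[:2]:print(d)
E
```

```text
53.70652814382149 [ 1.56 -0.05  0.07] 40.000094803640636 [0.5939 0.0309 0.2491]
0.002 [ 1.4 -2.2 -2.3]
0.004 [ 1.6 -2.  -5.4]
0.006 [ 1.4 -2.3 -4. ]
0.01 [ 0.3 -1.7 -2. ]
10.2583 53.54965438759689 39.99977516850041 [ 1.35 -0.56 -1.61]
{'xyz': [0.5768, -0.0446, 0.2189], 'score': 0.5}
```

View pics/s2.png

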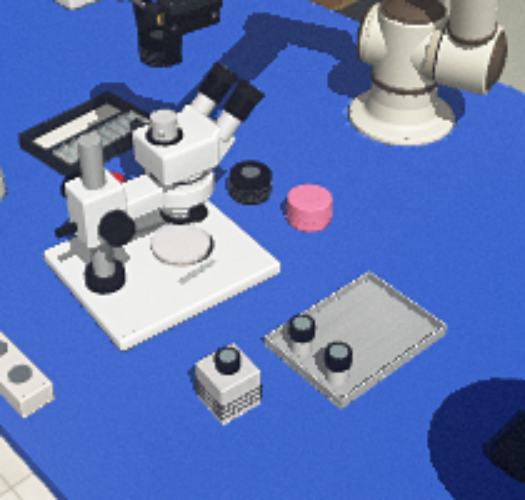

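The port is bare at (163,122) in the crop, the cap is in the gripper, and the tray's −x half (400,310) is empty. Next I place the cap there.

```bash
python3 - <<'E'
from h import *
t=np.array([.504,.328]);a=np.radians(-2.8);x=t-.045*np.array([np.cos(a),np.sin(a)])
o=[180,0,-2.8]
env.goto([*x,.30],o)
env.move_straight([*x,.035],rate=.25)
env.dwell(.2)
print("hit",env.move_straight([*x,.0055],rate=.02,force_limit=4))
s=env.read_state();print(s["clock"],s["position"].round(4),s["force"].round(2))
env.gripper_to(.85,grasp_force=20);env.dwell(.1)
env.move_straight([*x,.30],rate=.3)
T=env.grab_frame("top");C=env.grab_frame("scene");W=env.grab_frame("wrist")
for f,n in((C,"scene"),(W,"wrist")):
  for d in env.search_frame(f,"dust_cap")[:4]:print(n,d["xyz"],d["score"])
cv2.imwrite("pics/s3.png",np.hstack([cv2.resize(C["image"][230:310,310:410],(400,320)),cv2.resize(W["image"],(400,250)).copy() if 0 else cv2.copyMakeBorder(cv2.resize(W["image"],(400,250)),0,70,0,0,0)]))
print(env.read_state()["clock"])
E
```

```text
hit True
14.3 [0.459  0.3301 0.0081] [-1.02  0.02  5.16]
scene [0.6268, 0.0571, 0.1236] 0.75
scene [0.4696, 0.3387, 0.0403] 0.64
scene [0.3702, 0.1142, 0.0448] 0.61
scene [0.3886, -0.0071, 0.0433] 0.53
wrist [0.3663, 0.1068, 0.0455] 0.95
wrist [0.4585, 0.3321, 0.0359] 0.9
wrist [0.3843, -0.0087, 0.0455] 0.86
wrist [0.5831, 0.3559, 0.0528] 0.54
16.4583
```

View pics/s3.png

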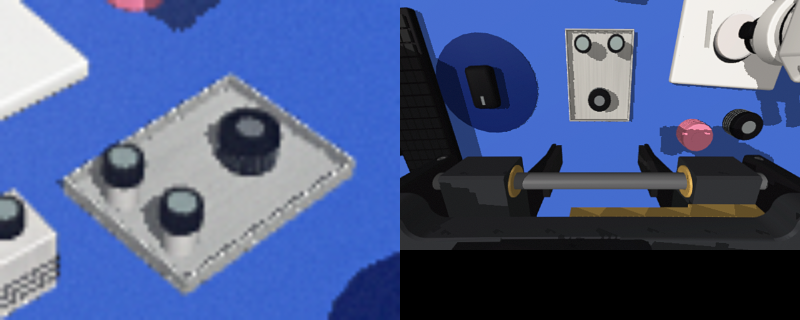

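The cap stands flat in the tray at crop (248,135) with the eyepieces untouched. On to the rod.

```bash
cat >> h.py <<'E'
def tool(p,tilt=45):
    M=R.from_euler('z',p[2]).as_matrix();t=np.radians(tilt)
    zt=M@[0,np.sin(t),-np.cos(t)];yt=M@[-1,0,0]
    return zt,rob(np.c_[np.cross(yt,zt),yt,zt])
E
python3 - <<'E'
from h import *
p=np.load("pose2.npy");zt,o=tool(p)
s=env.read_state()["position"]
env.move_straight([s[0],s[1],.45],rate=.35)
env.goto([.55,-.20,.45],o)
k=S(p,[.015,-.079,.21])[0]
env.goto(k+zt*(.019-.09),o);env.gripper_to(.6);env.dwell(.15)
W=env.grab_frame("wrist");s=env.read_state();print(s["clock"],s["position"],k)
cv2.imwrite("pics/w2.png",W["image"])
print("pred knob",proj(W,S(p,np.array([[15,-78,210],[15,-92,210],[15,-64,210]])/1e3)).round(1).tolist())
for t in("light_rod","bushing"):
  for d in env.trace(W,t)[:2]:
    v,u=np.nonzero(d["mask"]);print(t,d["score"],u.mean(),v.mean(),u.min(),u.max(),v.min(),v.max())
E
```

```text
20.7917 [ 0.57313351 -0.09664117  0.26020422] [ 0.57928095 -0.04683927  0.21      ]
pred knob [[320.5, 206.6], [320.6, 199.2], [320.5, 213.3]]
light_rod 0.77 319.1408250355619 205.06543385490755 307 332 188 223
bushing 0.67 319.97354497354496 224.73544973544975 310 330 219 231
```

View pics/w2.png

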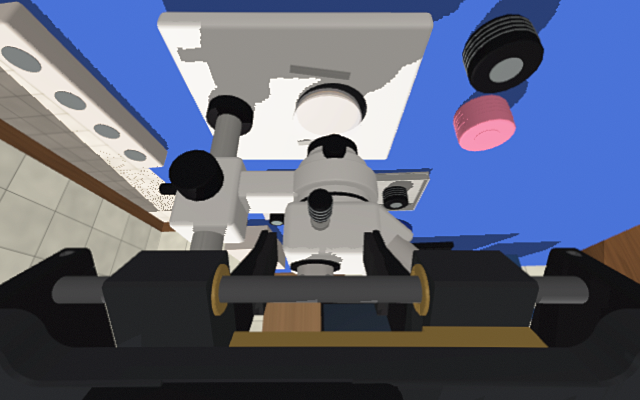

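The knob, at (319,205) seen end-on, matches the prediction (320.5,206.6) within 2 mm and sits between the open fingers. Now I advance, grip softly and null the side force.

```bash
python3 - <<'E'
from h import *
p=np.load("pose2.npy");zt,o=tool(p)
xv,yv=S([0,0,p[2]],[[1,0,0],[0,1,0]])
g=S(p,[.0155,-.080,.21])[0]+zt*.019
env.move_straight(g-zt*.03,rate=.15)
print("hit",env.move_straight(g,rate=.06,force_limit=4));env.dwell(.1)
f0=env.read_state()["force"]
env.gripper_to(0.0,grasp_force=4);env.dwell(.15)
for i in range(5):
    s=env.read_state();d=s["force"]-f0;fx=d@xv
    print(s["clock"],s["position"].round(4),"open",(s["opening"]*87).round(1),"fx,fy,fz",fx.round(2),(d@yv).round(2),d[2].round(2))
    if abs(fx)<1: break
    env.move_straight(s["position"]+xv*np.sign(fx)*.0008,rate=.02)
env.gripper_to(0.0,grasp_force=40);env.dwell(.15)
s=env.read_state();d=s["force"]-f0;print(s["opening"]*87,d@xv,d@yv,d[2],s["finger_force"])
E
```

```text
hit FalseTraceback (most recent call last):
  File "<stdin>", line 11, in <module>
AttributeError: 'float' object has no attribute 'round'
```

```bash
python3 - <<'E'
from h import *
p=np.load("pose2.npy")
xv,yv=S([0,0,p[2]],[[1,0,0],[0,1,0]])
def show():
    s=env.read_state();f=s["force"];print(round(s["clock"],2),s["position"].round(4),"open",round(s["opening"]*87,1),np.round([f@xv,f@yv,f[2]],2),s["finger_force"]);return s
show();env.gripper_to(0.0,grasp_force=40);env.dwell(.15);s=show()
# zero-force reference unknown to ~1.5 N; pull stage 1, to ~33 mm out
q=s["position"];f0=s["force"]
for d in np.arange(.003,.0281,.003):
    hit=env.move_straight(q-yv*d,rate=.03,force_limit=15)
    s=show()
    if hit: print("HIT",d);break
E
```

```text
22.99 [ 0.5809 -0.0345  0.1966] open 19.9 [-1.74 -0.28  0.31] 3.9996640593744814
23.36 [ 0.5809 -0.0345  0.1966] open 19.0 [-3.56 -1.53  1.98] 39.99952247366309
23.61 [ 0.5806 -0.037   0.1966] open 19.1 [-2.01  2.53  1.93] 39.99983886256814
23.86 [ 0.5804 -0.0389  0.1966] open 18.7 [-0.75  5.66  0.37] 40.000463090837
24.11 [ 0.5798 -0.0434  0.1965] open 18.7 [-2.17  0.44  0.1 ] 40.00002136453986
24.36 [ 0.5794 -0.0469  0.1966] open 18.8 [-1.7   0.77 -0.04] 39.99964552000165
24.61 [ 0.579  -0.0496  0.1965] open 18.6 [-2.33  3.01  0.23] 39.99970195814967
24.86 [ 0.5788 -0.0512  0.1966] open 18.7 [-0.83  6.24 -0.25] 39.99987278133631
25.11 [ 0.5783 -0.0555  0.1965] open 18.8 [-2.49  1.91  0.86] 40.0002283975482
25.36 [ 0.5779 -0.059   0.1966] open 18.9 [-2.22  1.43 -0.26] 39.99960819259286
25.61 [ 0.5775 -0.0619  0.1966] open 18.4 [-2.53  0.04  0.64] 39.99961981549859
```

```bash
python3 - <<'E'
from h import *
p=np.load("pose2.npy")
xv,yv=S([0,0,p[2]],[[1,0,0],[0,1,0]])
q=S(p,[.0155,-.080,.21])[0]+tool(p)[0]*.019
q=np.array(q);s=env.read_state();print(s["position"],(s["position"]-q)@yv)
d=-(s["position"]-q)@yv;n=0;last=None
b=s["position"]+yv*d   # zero-travel point on the present line
while d<.052:
    d+=.001
    env.move_straight(b-yv*d,rate=.02);s=env.read_state();fy=s["force"]@yv;n=n+1 if fy>7.5 else 0
    print(round(d*1e3,1),round(-(s["position"]-b)@yv*1e3,1),round(fy,2),end=" | ")
    if fy>7.5:
        env.dwell(.2);fy=env.read_state()["force"]@yv;print("after dwell",round(fy,2))
        if fy>7.5:break
env.dwell(.3);s=env.read_state();print(s["clock"],s["force"]@yv,s["opening"]*87)
T=env.grab_frame("top")
for x in env.search_frame(T,"light_rod")[:2]:print(x,S([0,0,-p[2]],np.array(x["xyz"])-[p[0],p[1],0]))
E
```

```text
[ 0.57750946 -0.06191207  0.19656042] -0.027611293687874038
28.6 28.8 1.07 | 29.6 29.6 2.07 | 30.6 30.6 1.16 | 31.6 31.7 2.12 | 32.6 32.7 1.37 | 33.6 33.7 2.79 | 34.6 34.7 1.05 | 35.6 35.7 1.66 | 36.6 36.7 2.62 | 37.6 37.7 1.31 | 38.6 38.1 4.72 | 39.6 38.1 7.54 | after dwell 7.35
40.6 38.2 9.65 | after dwell 8.5
29.5583 9.92180525292169 18.72799353758088
```

The stop is felt at 38 mm of travel (about 44 mm out). It held at 8–10 N while the position stayed put. Next I release and retreat.

```bash
python3 - <<'E'
from h import *
p=np.load("pose2.npy");zt,o=tool(p);yv=S([0,0,p[2]],[0,1,0])[0]
s=env.read_state();q=s["position"]
env.move_straight(q,rate=.02);print("tension",env.read_state()["force"]@yv)
env.gripper_to(.6,grasp_force=20);env.dwell(.1)
q=env.read_state()["position"]
env.move_straight(q-zt*.09,rate=.15);env.move_straight(q-zt*.09+[0,-.08,.08],rate=.2);env.dwell(.3)
W=env.grab_frame("wrist");T=env.grab_frame("top");C=env.grab_frame("scene")
print(env.read_state()["clock"],"pred knob y-116",proj(W,S(p,[.015,-.116,.21])),proj(T,S(p,[.015,-.116,.21])))
for f,n in((W,"w"),(T,"t")):
  for d in env.search_frame(f,"light_rod")[:2]:print(n,d["score"],S([0,0,-p[2]],np.array(d["xyz"])-[p[0],p[1],0]))
a=cv2.resize(T["image"][128:268,225:405],(540,420));cv2.imwrite("pics/t4.png",a)
E
```

```text
tension 3.8012813000739167
32.8 pred knob y-116 [[328.08053045 174.88291314]] [[378.28124765 180.17744755]]
w 0.56 [[ 0.0213641  -0.12462462  0.2102    ]]
t 0.73 [[-0.10416896  0.28446556  0.0078    ]]
t 0.61 [[ 0.01508913 -0.10565109  0.2195    ]]
```

View pics/t4.png

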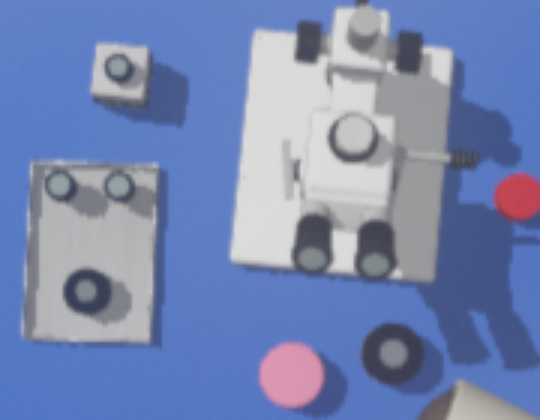

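The knob shows at crop (464,158), which is px (379.7,180.7). That agrees with y ≈ −116 mm, so the rod is fully out. The cap lies flat in the tray at (87,291), and nothing else has moved.

```bash
python3 -c "
from workcell import env
print(env.close_job())"
```

```text
the job is handed in; nothing more can be done
None
```

The job is handed in, though no verdict came back: the dust cap lies open side down in the tray, and the light-path rod is drawn out to its end stop (about 44 mm) with the microscope and everything else left in place, as far as the last pictures show.

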